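# Put down a tablet stand's kickstand and hold the stand upright

### The arm

A 7-joint arm with a two-finger parallel gripper is mounted at the origin on the work surface. World frame = base frame: x ahead of the robot, y to its left, z up, the work surface at z = 0. Lengths are in m, angles in rad, forces in N, time in s.
With the tool pointing down it reaches from about 0.425 to 0.825 m from the base axis. Payload 3.6 kg.
Tool frame: the origin (TCP) lies at the very end of the fingers, on their centre line; the grasp point (between the pads) lies 19 mm behind it; z points along the fingers, x is the direction in which the jaws open and shut, and the axes are right-handed (so a half turn about z gives the same grasp; the last joint's range is limited). The gripper opens to 85 mm and grips with 20 to 120 N. Pads are 22 mm wide; open, the fingers measure 114 mm over their backs; the gripper's body (76 mm by 85 mm) begins 54 mm behind the grasp point. The pads swing forward as they close: fully open they stand 13 mm farther back than shut.
Start: joints at [1.135, 0.615, -0.013, 1.423, 0.008, 1.103, -0.04], TCP at [0.258, -0.596, 0.231] pointing down, gripper open.
Joint ranges: [-3.12, 3.12], [-0.3, 2.06], [-1.34, 1.32], [0.26, 2.42], [-1.36, 4.5], [0.01, 1.98], [-2.84, 2.84]. Speed limits (rad/s): [2.79, 2.79, 3.14, 3.14, 3.14, 3.14, 3.14].

### API

Orientations are given as a unit quaternion [w, x, y, z].
In Python, from workcell import status, viewer, env gives the robot as it stands.
- The arm moves only by the tool apply_moves, never from a script. Its argument "rows" is a list of rows, each an object of numbers: "dx", "dy", "dz": the shift along the world's x, y, z in m; "turn": the turn about the world's z in degrees. In form: [{"dx": .., "dy": .., "dz": .., "turn": ..}, ...]. A call has exactly 5 rows; each row shifts and turns the commanded pose from where the row before left it; what a row does not reach is not made up. A row lasts 1/8 s, in which the tool goes at most 62.5 mm and 10.7 degrees, less where a joint would pass 70% of its speed; a pose out of reach is approached as far as the arm can. A call with a gripper value outside its range is refused whole. "gripper" is the opening, from 0 (shut) to 1 (fully open), set as the call begins (left out, the last holds). The fingers move at their own pace and stop on an object; "grip_force" is the grip in N (left out, the last holds). Time passes only in rows, so rows that do not move let the fingers close, or fill a call up. It gives the time, the measured TCP pose, the force and the opening at its end, in the units of the state.
- status.read_state(): the state, without advancing time (a new reading comes with each control period).
- viewer.capture(name): name is "side" or "top"; returns a dict with "color" (420x560x3 uint8, red, green, blue), "fx", "fy", "cx", "cy" (pixels), "dist" ([k1, k2, p1, p2, k3] as OpenCV has them; the pictures are not rectified), "view" (4x4, takes a point from world to camera coordinates). Camera axes: x right, y down, z forward; pixel columns grow to the right and rows downward; lengths in m; the calibration is good to about 2 mm. A picture is of the moment at which its call begins. There is no depth.
- env.sign_off(): hands the job in, once; it reports no verdict.
The state is a dict: "time_s": time; "qpos": joint angles; "joint_velocities": joint speeds; "tau": joint torques, N m; "tool_pos": TCP position; "ee_rot": TCP orientation; "wrist_force": force on the tool from outside, world axes, zero at the start; "wrist_torque": the same for the moment, N m; "width": finger opening in m.
Only numpy, scipy, OpenCV 4.12 (cv2) and the standard library are available. Lean on these libraries where they do the work, as an engineer would, in place of code of your own. Each camera call takes 0.05 s, during which the arm holds its last target.

### The job

The tablet stand has been leaned against the topping rail with its kickstand folded up. While it leans there, flip the kickstand down past its centre so that it springs fully open; then take the stand by its top handle and tip it upright on the spot, its feet staying on the counter and clear of the rail. Finish still holding it upright by the handle so that it cannot tip and I can slide the tablet in: do not let go, and leave the other things on the counter alone.

Things in the scene. Friction and masses are not known exactly. Their poses are not given: they have to be found in the camera images.
- tablet_stand: Loose tablet stand, 0.9 kg: open frame of 12 mm steel tube, 250 wide, 264 mm high, on one round foot tube (16 mm diameter): tips either way if let go. Origin: middle of the foot tube's underside (its axis is 8 mm above). x along the tube, z up the frame, +y its front with tablet ledge and channels (to y = 22 mm), -y its back. Starts leaning 20 degrees to +y, channels on the topping rail's rim.
- handle (a point): Middle of the stand's carrying handle: a straight black bar of 14 mm diameter along the stand's x, 100 mm long (free between its risers for 80 mm), 257 mm above the stand's underside and 36 mm clear above the top tube.
- hub (a point): Pivot of the kickstand, axis along the stand's x: a dark double-cheeked hub, 34 mm wide, on the back of the frame's twin cross bars, 122 mm above the stand's underside and 22 mm behind its middle plane. Above the cross bars (upper one at 143 mm) the frame is open up to its top tube (at 208 mm) and between its uprights (at x = +-105 mm).
- leg_foot (a point): Centre of the black rubber ball (22 mm diameter) at the free end of the kickstand, 116 mm from the pivot. The kickstand is a straight round steel bar of 12 mm diameter from hub to ball.
- kickstand (a joint): Kickstand angle, rad. 0: folded, pointing up, 20 degrees off the frame (about vertical while the stand leans). Grows as the ball swings backwards (-y) and down; 2.217: fully down at its stop, its ball then 14 mm clear of the counter with the stand upright. The hub's spring drives it to the nearer end, centre at 1.1 (with gravity about 0.8): 1 N at the ball starts it; past centre it snaps down.
- topping_rail: Heavy fixed stainless topping rail with two lidded pans, 400 x 236 x 150 mm high (lid knobs to 179 mm). Origin: centre of its underside; x along its length. The stand leans on the round rim along its -y top edge.
- tablet: Dark tablet lying flat, 210 x 125 x 9 mm; origin under its middle. Leave alone.
- tongs: Steel tongs lying flat, 240 mm long from the origin at their joint along x, 22 mm high. Leave alone.
- bottle_a: Cream sauce bottle, 60 mm diameter, 195 mm high, standing just past the far end of the stand; origin under its middle. Leave alone.
- bottle_b: Brown sauce bottle of the same shape; origin under its middle. Leave alone.
- small_pan: Open steel pan, 108 x 176 x 65 mm; origin under its middle. Leave alone.
- timer: White kitchen timer lying flat, 62 x 66 x 22 mm, behind the far half of the stand; origin under its middle. Leave alone.

How it is judged:
On the way:
1. the kickstand is fully down while the stand still leans (value of joint kickstand above 2.05 rad and angle between tablet_stand's own z axis and vertical above 0.2 rad), for 0.2 s.
At the end, for the whole second after the job is handed in: The kickstand is fully down (above 2.05 rad); the stand is within 5 degrees of upright, at rest, its feet within 12 mm of the counter and within 50 mm of where they stood, not touching the topping rail; the gripper holds it with more than 2 N, within 50 mm of the middle of the handle (value of joint kickstand above 2.05 rad and angle between tablet_stand's own z axis and vertical below 0.087 rad and height (world z) of tablet_stand below 0.012 m and distance of tablet_stand from where it was at the start of the episode below 0.05 m and contact force between tablet_stand and topping_rail below 0.2 N and contact force between the fingers and tablet_stand above 2 N and distance between the grasp point and handle below 0.05 m and linear speed of tablet_stand below 0.03 m/s); the arm keeps its last pose, push and grip.
It fails at once if the stand falls over (angle between tablet_stand's own z axis and vertical above 0.7 rad).
It fails at once if the stand is lifted off the counter (height (world z) of tablet_stand above 0.04 m).
It fails at once if a bystander is moved more than 30 mm (distance of any of tablet, tongs, bottle_a, bottle_b, small_pan, timer from where it was at the start of the episode above 0.03 m).
It also fails if it takes over 48 s, if anything falls off the work surface, if the arm or the gripper's body presses on something with over 40 N, if the wrist force passes 120 N, or if a joint passes its speed limit or range.

## Working session

There is one attempt and no reset: what is moved stays moved. The work goes in short steps, Python scripts to look and compute and a tool call to move; the robot and the scene stay as the last step left them, time stands still between calls to the robot, and variables do not carry over. Pictures are saved under pics/ and viewed, and the job is handed in when it is done.

Besides the shell and the picture viewer there is one more tool, called after ">>>" by a JSON object that holds its "api" and its "payload", one argument or row to a line. apply_moves: Moves the arm, as the interface text tells. Its arguments: {"type":"object","properties":{"rows":{"type":"array"},"gripper":{"type":"number"},"grip_force":{"type":"number"}},"required":["rows"]}

```bash
ls; mkdir -p pics
cat > h.py <<'E'
import numpy as np, cv2
from workcell import status, viewer, env
def snap(n,f):
    c=viewer.capture(n); cv2.imwrite('pics/'+f,c['color'][:,:,::-1]); np.save('pics/'+f+'.npy',c,allow_pickle=True); return c
def load(f): return np.load('pics/'+f+'.npy',allow_pickle=True).item()
def K(c): return np.array([[c['fx'],0,c['cx']],[0,c['fy'],c['cy']],[0,0,1.]])
def ray(c,uv):
    p=cv2.undistortPoints(np.array([[uv]],float),K(c),np.array(c['dist'],float)).ravel()
    V=np.array(c['view']);R=V[:3,:3];t=V[:3,3]
    return -R.T@t, R.T@np.array([p[0],p[1],1.])
def onz(c,uv,z):
    o,d=ray(c,uv); return o+d*(z-o[2])/d[2]
def tri(c1,u1,c2,u2):
    o1,d1=ray(c1,u1);o2,d2=ray(c2,u2)
    A=np.stack([d1,-d2],1);s=np.linalg.lstsq(A,o2-o1,rcond=None)[0]
    a=o1+s[0]*d1;b=o2+s[1]*d2
    return (a+b)/2,np.linalg.norm(a-b)
def proj(c,P):
    V=np.array(c['view']);r,_=cv2.Rodrigues(V[:3,:3])
    return cv2.projectPoints(np.array(P,float).reshape(-1,1,3),r,V[:3,3],K(c),np.array(c['dist'],float))[0].reshape(-1,2)
E
python3 - <<'E'
from h import *
np.set_printoptions(precision=4,suppress=True)
print(status.read_state())
for n in('side','top'):
    c=snap(n,n+'0.png'); V=np.array(c['view']); print(n,-V[:3,:3].T@V[:3,3],V[2,:3],c['fx'])
E
```

```text
pics
{'time_s': 0.0, 'qpos': array([ 1.1355,  0.6159, -0.0127,  1.425 ,  0.0081,  1.1034, -0.0404]), 'joint_velocities': array([ 0.001 , -0.0003, -0.0004, -0.0004, -0.0002, -0.0007, -0.0006]), 'tau': array([ -0.0006, -46.9215,   0.2592, -17.1038,   0.01  ,   0.0096,
         0.    ]), 'tool_pos': array([ 0.2581, -0.5957,  0.2301]), 'ee_rot': array([-0.0007,  0.8359, -0.5488, -0.0011]), 'wrist_force': array([0.6845, 0.1913, 0.9614]), 'wrist_torque': array([ 0.0026, -0.0241, -0.0331]), 'width': 0.08528613865754635}
side [1.2328 0.7145 1.0678] [-0.4811 -0.5744 -0.6622] 490.8872863067586
top [ 0.2918 -0.1114  1.5165] [ 0.1957  0.0188 -0.9805] 479.9750434777309
```

View pics/side0.png

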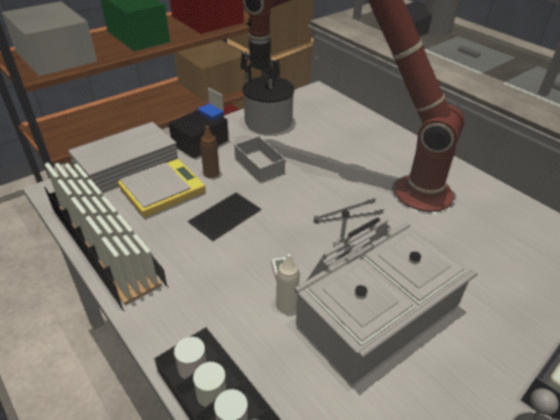

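View pics/top0.png

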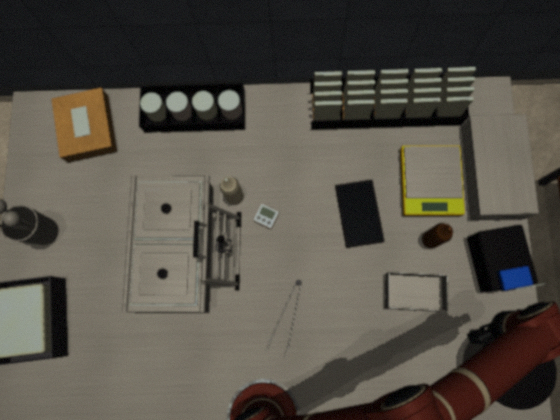

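The side view has the stand at about (350,245), the rail at about (385,300) and bottle_a at (288,285). In the top view the stand spans (205-240, 205-290), the timer is at (266,216) and the tongs at about (298,283). I'll zoom in.

Run:
```python
import cv2
a=cv2.imread('pics/side0.png')[180:310,260:410]; cv2.imwrite('pics/s0z.png',cv2.convertScaleAbs(cv2.resize(a,None,fx=5,fy=4.6,interpolation=3),alpha=1.5)) if 0 else cv2.imwrite('pics/s0z.png',cv2.convertScaleAbs(cv2.resize(a,None,fx=4.5,fy=4.5,interpolation=3),alpha=1.5))
a=cv2.imread('pics/top0.png')[185:305,180:320]; cv2.imwrite('pics/t0z.png',cv2.convertScaleAbs(cv2.resize(a,None,fx=5,fy=5,interpolation=3),alpha=1.8))
```

```text
(no output)
```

View pics/s0z.png

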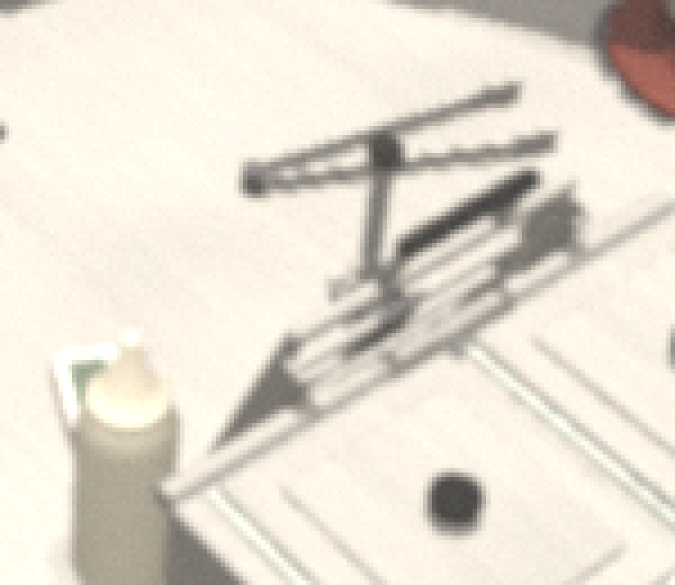

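View pics/t0z.png

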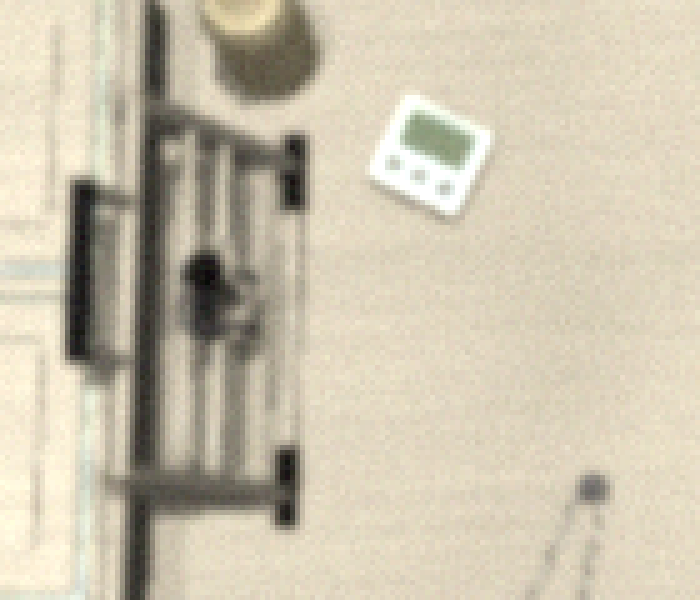

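Run:
```python
from h import *
np.set_printoptions(precision=4,suppress=True)
s=load('side0.png');t=load('top0.png')
S=lambda x,y:(260+x/4.5-.4,180+y/4.5-.4)
T=lambda x,y:(180+x/5-.4,185+y/5-.4)
print('ball',tri(s,S(384,152),t,T(206,272)))
print('hfar',tri(s,S(403,247),t,T(82,184)));print('hnear',tri(s,S(531,180),t,T(78,358)))
for p in[(295,136),(295,210),(287,450),(287,525)]:print('foot',onz(t,T(*p),.012))
print('timer',[onz(t,T(*p),.022) for p in[(410,95),(495,130),(370,172),(455,215)]])
print('tongs',onz(t,T(593,488),.02))
print('bottle top',onz(t,T(240,5),.19))
```

```text
ball (array([0.5014, 0.0917, 0.2383]), np.float64(0.0013241754105802262))
hfar (array([0.5513, 0.1581, 0.2431]), np.float64(0.0005682464855465678))
hnear (array([0.4555, 0.1605, 0.2411]), np.float64(0.002880162588304854))
foot [0.6261 0.0702 0.012 ]
foot [0.5777 0.0703 0.012 ]
foot [0.4247 0.0756 0.012 ]
foot [0.3781 0.0756 0.012 ]
timer [array([ 0.6488, -0.0049,  0.022 ]), array([ 0.6244, -0.059 ,  0.022 ]), array([0.5992, 0.0211, 0.022 ]), array([ 0.5699, -0.0326,  0.022 ])]
tongs [ 0.396  -0.1155  0.02  ]
bottle top [0.6643 0.0801 0.19  ]
```

>>> {"api": "apply_moves", "payload": {
  "rows": [
    {"dx":0.03,"dy":0.02,"dz":0.04,"turn":-5},
    {"dx":0.05,"dy":0.04,"dz":0.03,"turn":-5},
    {"dx":0.05,"dy":0.04,"dz":0.02,"turn":-5},
    {"dx":0.05,"dy":0.04,"dz":0,"turn":-5},
    {"dx":0.04,"dy":0.045,"dz":0,"turn":-5}
  ],
  "gripper": 0
}}

```text
time_s: 0.72
tool_pos: [0.4697, -0.4181, 0.316]
ee_rot: [0.0, -0.696, 0.718, 0.0]
wrist_force: [0.2, -0.0, 0.0]
width: -0.0001
```

>>> {"api": "apply_moves", "payload": {
  "rows": [
    {"dx":0.02,"dy":0.055,"dz":0,"turn":0},
    {"dx":0.004,"dy":0.055,"dz":0,"turn":0},
    {"dx":0,"dy":0.055,"dz":0,"turn":0},
    {"dx":0,"dy":0.055,"dz":0,"turn":0},
    {"dx":0,"dy":0.055,"dz":0,"turn":0}
  ]
}}

```text
time_s: 1.35
tool_pos: [0.4915, -0.1428, 0.3161]
ee_rot: [-0.0, -0.697, 0.717, 0.0]
wrist_force: [0.8, 0.5, -0.4]
width: -0.0002
```

>>> {"api": "apply_moves", "payload": {
  "rows": [
    {"dx":0,"dy":0.055,"dz":0,"turn":0},
    {"dx":0,"dy":0.055,"dz":0,"turn":0},
    {"dx":0,"dy":0.055,"dz":0,"turn":0},
    {"dx":0,"dy":0.055,"dz":0,"turn":0},
    {"dx":0,"dy":0.03,"dz":0,"turn":0}
  ]
}}

```text
time_s: 1.98
tool_pos: [0.491, 0.109, 0.3161]
ee_rot: [0.0, -0.699, 0.715, 0.001]
wrist_force: [-0.9, 0.9, -0.7]
width: -0.0
```

>>> {"api": "apply_moves", "payload": {
  "rows": [
    {"dx":0.01,"dy":0.018,"dz":0,"turn":0},
    {"dx":0,"dy":0,"dz":0,"turn":0},
    {"dx":0,"dy":0,"dz":0,"turn":0},
    {"dx":0,"dy":0,"dz":-0.02,"turn":0},
    {"dx":0,"dy":0,"dz":-0.02,"turn":0}
  ]
}}

```text
time_s: 2.6
tool_pos: [0.5023, 0.121, 0.2762]
ee_rot: [-0.0, -0.696, 0.718, -0.001]
wrist_force: [1.0, 0.1, -0.4]
width: -0.0002
```

Run:
```python
from h import *
print(status.read_state()['tool_pos'])
c=snap('side','s1.png');snap('top','t1.png')
a=cv2.imread('pics/s1.png')[130:310,250:430]; b=cv2.imread('pics/t1.png')[165:305,160:320]
f=lambda a:cv2.convertScaleAbs(cv2.resize(a,(400,int(400*a.shape[0]/a.shape[1])),interpolation=3),alpha=1.6)
a,b=f(a),f(b);b=cv2.copyMakeBorder(b,0,a.shape[0]-b.shape[0],0,0,0)
cv2.imwrite('pics/st1.png',np.hstack([a,b]))
```

```text
[0.50230368 0.12100744 0.27620856]
```

View pics/st1.png

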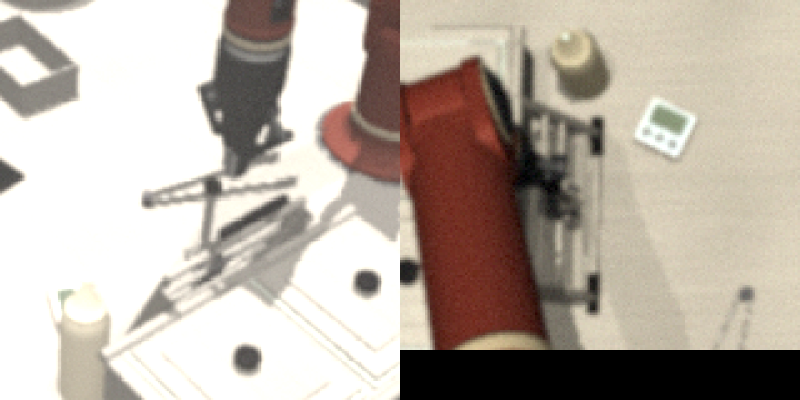

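In the left panel, the shut fingertips at (237,170) are above the gap between the ball at (212,186) and the handle at about (255,215). I'll shift 6 mm in +y and go down.

>>> {"api": "apply_moves", "payload": {
  "rows": [
    {"dx":0,"dy":0.006,"dz":0,"turn":0},
    {"dx":0,"dy":0,"dz":-0.018,"turn":0},
    {"dx":0,"dy":0,"dz":-0.018,"turn":0},
    {"dx":0,"dy":0,"dz":-0.016,"turn":0},
    {"dx":0,"dy":0,"dz":0,"turn":0}
  ]
}}

```text
time_s: 3.32
tool_pos: [0.5019, 0.1293, 0.2245]
ee_rot: [-0.0, -0.697, 0.717, 0.0]
wrist_force: [-0.1, 0.2, 0.7]
width: 0.0002
```

Run:
```python
from h import *
s=status.read_state();print(s['tool_pos'],s['wrist_force'])
c=snap('side','s2.png')
a=cv2.imread('pics/s2.png')[150:290,280:420]
cv2.imwrite('pics/s2z.png',cv2.convertScaleAbs(cv2.resize(a,(560,560),interpolation=3),alpha=1.6))
```

```text
[0.50189481 0.12926552 0.22446456] [-0.07524485  0.17281718  0.6707441 ]
```

View pics/s2z.png

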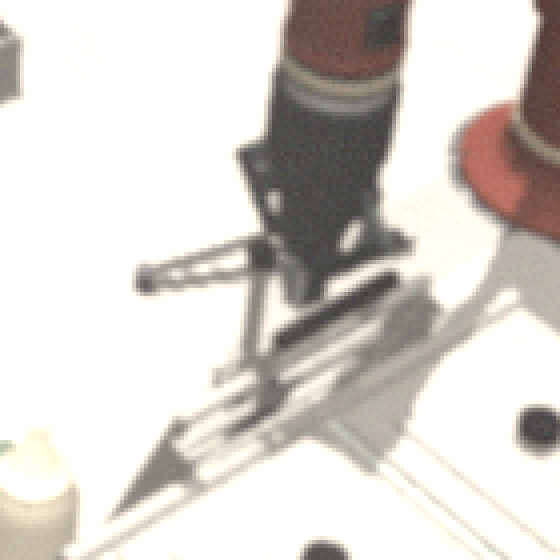

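The tip at (305,300) sits between the ball at (262,252) and the handle. Next I push in -y.

>>> {"api": "apply_moves", "payload": {
  "rows": [
    {"dx":0,"dy":-0.01,"dz":-0.002,"turn":0},
    {"dx":0,"dy":-0.01,"dz":0,"turn":0},
    {"dx":0,"dy":-0.01,"dz":0,"turn":0},
    {"dx":0,"dy":-0.01,"dz":0,"turn":0},
    {"dx":0,"dy":-0.01,"dz":0,"turn":0}
  ]
}}

```text
time_s: 4.0
tool_pos: [0.5018, 0.0784, 0.2223]
ee_rot: [-0.0, -0.697, 0.717, 0.0]
wrist_force: [1.2, -0.1, -0.3]
width: 0.0003
```

Run:
```python
from h import *
s=status.read_state();print(s['tool_pos'],s['wrist_force'])
c=snap('side','s3.png')
a=cv2.imread('pics/s3.png')[150:290,280:420]
cv2.imwrite('pics/s3z.png',cv2.convertScaleAbs(cv2.resize(a,(560,560),interpolation=3),alpha=1.6))
```

```text
[0.50179816 0.0784499  0.22234014] [ 1.18013342 -0.14220167 -0.34301006]
```

View pics/s3z.png

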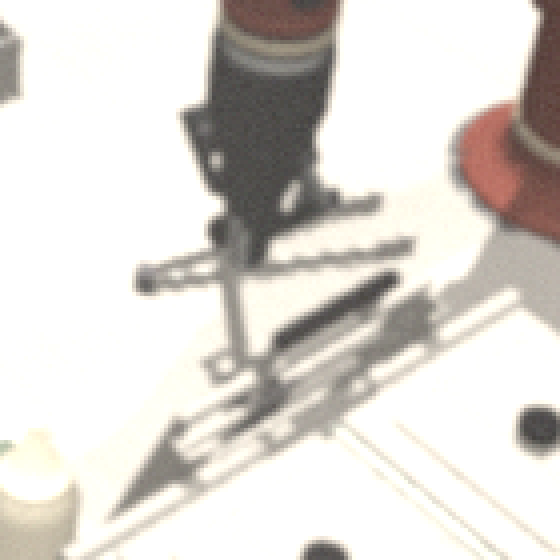

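The ball at (217,228) is moving with the finger, and the stand hasn't shifted. I keep pushing and lower a little.

>>> {"api": "apply_moves", "payload": {
  "rows": [
    {"dx":0,"dy":-0.01,"dz":-0.003,"turn":0},
    {"dx":0,"dy":-0.01,"dz":-0.004,"turn":0},
    {"dx":0,"dy":-0.01,"dz":-0.004,"turn":0},
    {"dx":0,"dy":-0.01,"dz":-0.004,"turn":0},
    {"dx":0,"dy":-0.01,"dz":-0.005,"turn":0}
  ]
}}

```text
time_s: 4.68
tool_pos: [0.502, 0.0284, 0.2021]
ee_rot: [-0.0, -0.697, 0.717, -0.0]
wrist_force: [-0.5, 0.6, -0.3]
width: -0.0
```

>>> {"api": "apply_moves", "payload": {
  "rows": [
    {"dx":0,"dy":-0.01,"dz":-0.005,"turn":0},
    {"dx":0,"dy":-0.01,"dz":-0.005,"turn":0},
    {"dx":0,"dy":-0.005,"dz":-0.005,"turn":0},
    {"dx":0,"dy":0,"dz":0,"turn":0},
    {"dx":0,"dy":0,"dz":0,"turn":0}
  ]
}}

```text
time_s: 5.3
tool_pos: [0.5021, 0.0047, 0.1875]
ee_rot: [0.0, -0.698, 0.717, 0.0]
wrist_force: [1.1, 0.2, -0.7]
width: -0.0001
```

Run:
```python
from h import *
s=status.read_state();print(s['tool_pos'],s['wrist_force'])
c=snap('side','s4.png')
a=cv2.imread('pics/s4.png')[150:290,280:420]
cv2.imwrite('pics/s4z.png',cv2.convertScaleAbs(cv2.resize(a,(560,560),interpolation=3),alpha=1.6))
```

```text
[0.50210833 0.00474219 0.18752104] [ 1.08299179  0.24151058 -0.67934702]
```

View pics/s4z.png

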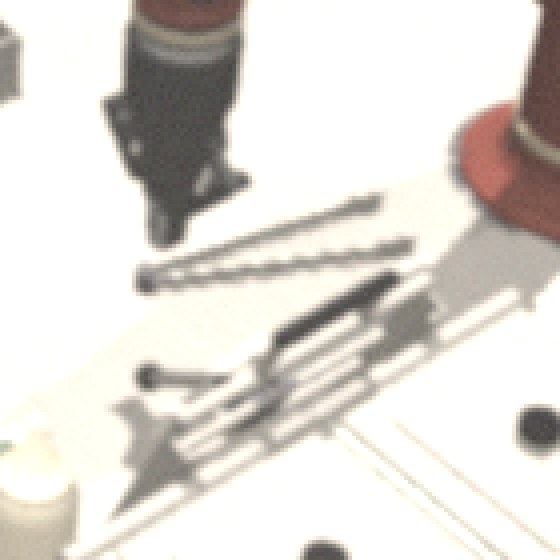

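The kickstand has sprung down, with its ball at (148,377), and the stand still leans. I'll check this numerically later; now I raise, open and move over the handle.

>>> {"api": "apply_moves", "payload": {
  "rows": [
    {"dx":0,"dy":0,"dz":0.03,"turn":0},
    {"dx":0,"dy":0,"dz":0.04,"turn":0},
    {"dx":0,"dy":0,"dz":0.04,"turn":0},
    {"dx":0,"dy":0.04,"dz":0.005,"turn":0},
    {"dx":0,"dy":0.04,"dz":0,"turn":0}
  ],
  "gripper": 1
}}

```text
time_s: 5.98
tool_pos: [0.5025, 0.0854, 0.3039]
ee_rot: [0.001, -0.697, 0.717, -0.001]
wrist_force: [0.2, -0.4, -0.7]
width: 0.085
```

>>> {"api": "apply_moves", "payload": {
  "rows": [
    {"dx":0,"dy":0.04,"dz":0,"turn":0},
    {"dx":0,"dy":0.03,"dz":0,"turn":0},
    {"dx":0,"dy":0.005,"dz":0,"turn":0},
    {"dx":0,"dy":0,"dz":0,"turn":0},
    {"dx":0,"dy":0,"dz":0,"turn":0}
  ]
}}

```text
time_s: 6.6
tool_pos: [0.5023, 0.1572, 0.3025]
ee_rot: [-0.0, -0.696, 0.718, -0.0]
wrist_force: [-0.0, 0.8, 0.0]
width: 0.0853
```

Run:
```python
from h import *
np.set_printoptions(precision=4,suppress=True)
s=status.read_state();print(s['tool_pos'],s['width'],s['qpos'])
c=load('s4.png')
print(proj(c,[[.502,.0015,.052],[.5513,.1585,.242],[.4555,.1605,.242]]))
c=snap('side','s5.png')
a=cv2.imread('pics/s5.png')[110:290,280:460]
cv2.imwrite('pics/s5z.png',cv2.convertScaleAbs(cv2.resize(a,(590,590),interpolation=3),alpha=1.6))
```

```text
[0.5023 0.1572 0.3025] 0.08532147717139146 [-0.256   0.3581 -0.1274  1.6664  0.0507  1.1206 -1.9987]
[[316.0508 245.0004]
 [349.3547 234.9122]
 [377.0603 219.272 ]]
```

View pics/s5z.png

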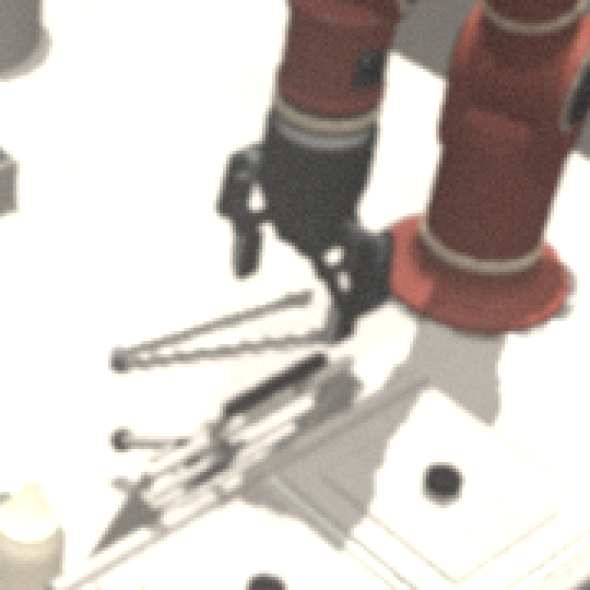

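The ball at its stop is predicted at (316,245) and measured at (316.6,244), so the kickstand is fully down. The open fingers straddle the handle. Now I lower and grip.

>>> {"api": "apply_moves", "payload": {
  "rows": [
    {"dx":0.001,"dy":0.002,"dz":-0.02,"turn":0},
    {"dx":0,"dy":0,"dz":-0.02,"turn":0},
    {"dx":0,"dy":0,"dz":-0.02,"turn":0},
    {"dx":0,"dy":0,"dz":-0.019,"turn":0},
    {"dx":0,"dy":0,"dz":0,"turn":0}
  ]
}}

```text
time_s: 7.28
tool_pos: [0.5023, 0.1597, 0.2223]
ee_rot: [-0.002, -0.697, 0.717, 0.001]
wrist_force: [-0.1, -0.2, 0.5]
width: 0.0854
```

>>> {"api": "apply_moves", "payload": {
  "rows": [
    {"dx":0,"dy":0,"dz":0,"turn":0},
    {"dx":0,"dy":0,"dz":0,"turn":0},
    {"dx":0,"dy":0,"dz":0,"turn":0},
    {"dx":0,"dy":0,"dz":0,"turn":0},
    {"dx":0,"dy":0,"dz":0,"turn":0}
  ],
  "gripper": 0,
  "grip_force": 30
}}

```text
time_s: 7.9
tool_pos: [0.503, 0.1603, 0.223]
ee_rot: [-0.001, -0.697, 0.717, -0.0]
wrist_force: [0.5, -1.7, -2.3]
width: 0.0125
```

Run:
```python
from h import *
s=status.read_state();print(s['tool_pos'],s['width'],s['wrist_force'],s['wrist_torque'])
c=snap('side','s6.png')
a=cv2.imread('pics/s6.png')[150:290,280:420]
cv2.imwrite('pics/s6z.png',cv2.convertScaleAbs(cv2.resize(a,(560,560),interpolation=3),alpha=1.6))
```

```text
[0.50297559 0.16029715 0.22304419] 0.012478301919849893 [ 0.46146049 -1.65894178 -2.33470088] [-0.38638383 -0.14540692  0.05937679]
```

View pics/s6z.png

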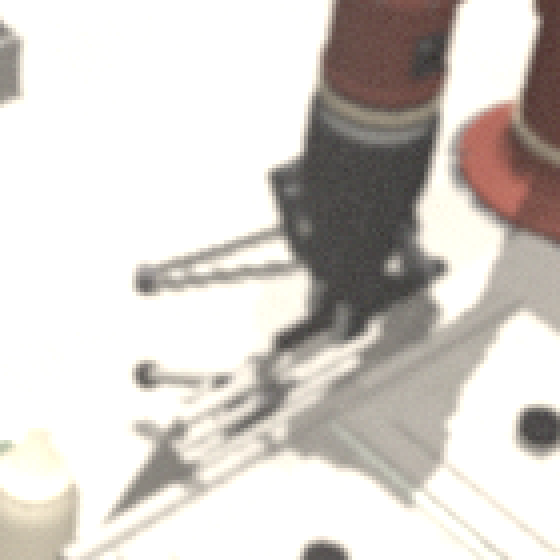

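The handle is gripped (width 12.5 mm) at its middle. Now I tip it upright along the arc.

>>> {"api": "apply_moves", "payload": {
  "rows": [
    {"dx":0,"dy":-0.0085,"dz":0.0028,"turn":0},
    {"dx":0,"dy":-0.0086,"dz":0.0025,"turn":0},
    {"dx":0,"dy":-0.0087,"dz":0.0022,"turn":0},
    {"dx":0,"dy":-0.0088,"dz":0.002,"turn":0},
    {"dx":0,"dy":-0.0088,"dz":0.0017,"turn":0}
  ]
}}

```text
time_s: 8.57
tool_pos: [0.502, 0.1184, 0.2355]
ee_rot: [0.0, -0.698, 0.717, 0.001]
wrist_force: [-6.9, 3.1, 6.5]
width: 0.0128
```

Run:
```python
from h import *
s=status.read_state();print(s['tool_pos'],s['width'],s['wrist_force'],s['wrist_torque'])
c=snap('side','s7.png')
a=cv2.imread('pics/s7.png')[150:290,280:420]
cv2.imwrite('pics/s7z.png',cv2.convertScaleAbs(cv2.resize(a,(560,560),interpolation=3),alpha=1.6))
```

```text
[0.50202688 0.11835922 0.2354827 ] 0.012778113464628779 [-6.92474278  3.09364796  6.52160237] [0.97740474 1.36468366 0.05390118]
```

View pics/s7z.png

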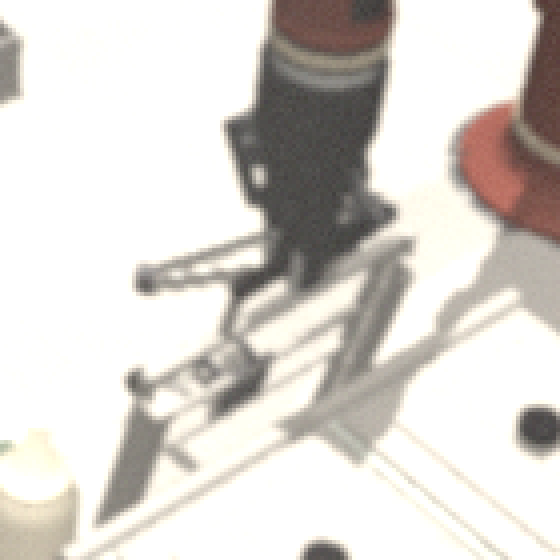

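>>> {"api": "apply_moves", "payload": {
  "rows": [
    {"dx":0,"dy":-0.0089,"dz":0.0014,"turn":0},
    {"dx":0,"dy":-0.0089,"dz":0.001,"turn":0},
    {"dx":0,"dy":-0.009,"dz":0.0007,"turn":0},
    {"dx":0,"dy":-0.009,"dz":0.0004,"turn":0},
    {"dx":0,"dy":-0.009,"dz":0,"turn":0}
  ]
}}

```text
time_s: 9.25
tool_pos: [0.5015, 0.0726, 0.2391]
ee_rot: [-0.001, -0.697, 0.717, 0.001]
wrist_force: [-6.0, 1.2, 6.0]
width: 0.0131
```

>>> {"api": "apply_moves", "payload": {
  "rows": [
    {"dx":0,"dy":0,"dz":0,"turn":0},
    {"dx":0,"dy":0,"dz":0,"turn":0},
    {"dx":0,"dy":0,"dz":0,"turn":0},
    {"dx":0,"dy":0,"dz":0,"turn":0},
    {"dx":0,"dy":0,"dz":0,"turn":0}
  ]
}}

```text
time_s: 9.88
tool_pos: [0.5015, 0.072, 0.239]
ee_rot: [-0.001, -0.697, 0.717, 0.0]
wrist_force: [-5.7, 0.7, 5.0]
width: 0.0126
```

Run:
```python
from h import *
s=status.read_state();print(s['tool_pos'],s['width'],s['wrist_force'],s['wrist_torque'])
c=snap('side','s8.png');snap('top','t8.png')
a=cv2.imread('pics/s8.png')[150:290,280:420]
b=cv2.imread('pics/t8.png')[165:305,180:320]
cv2.imwrite('pics/s8z.png',cv2.convertScaleAbs(np.hstack([cv2.resize(x,(400,400),interpolation=3) for x in(a,b)]),alpha=1.6))
```

```text
[0.50153504 0.07202857 0.23896474] 0.012595948335779044 [-5.69500474  0.69553439  4.98012623] [0.28035434 1.22397699 0.03810401]
```

View pics/s8z.png

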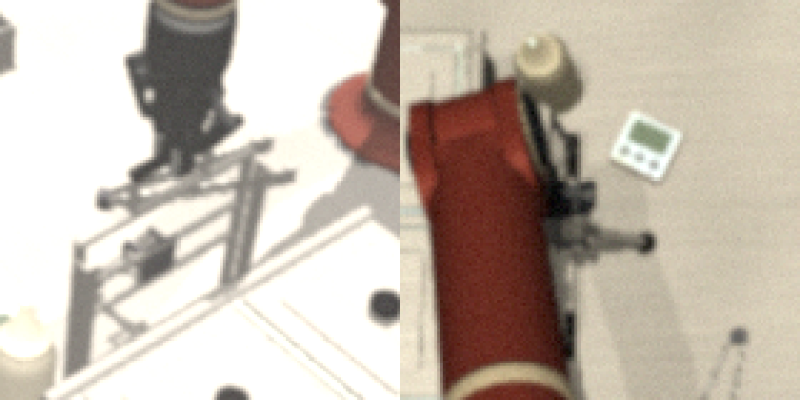

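Run:
```python
from h import *
np.set_printoptions(precision=4,suppress=True)
t=load('t8.png');s=load('s8.png')
T=lambda x,y:(180+x*.35-.3,165+y*.35-.3)
print('ball z=.025',onz(t,T(248,241),.025))
for p in[(173,127),(173,172),(168,312),(168,357)]:print('foot',onz(t,T(*p),.012))
c=cv2.imread('pics/t8.png')[190:300,225:285]
cv2.imwrite('pics/t8z.png',cv2.convertScaleAbs(cv2.resize(c,(327,600),interpolation=3),alpha=1.8))
y=-1.4*np.pi/180;R=np.array([[np.cos(y),-np.sin(y),0],[np.sin(y),np.cos(y),0],[0,0,1]])
im=cv2.resize(cv2.convertScaleAbs(s['color'][150:290,280:420][:,:,::-1],alpha=1.6),(560,560),interpolation=3)
def ln(a,b,al,col):
    k=al*np.pi/180;X=np.array([[1,0,0],[0,np.cos(k),-np.sin(k)],[0,np.sin(k),np.cos(k)]])
    P=[(R@X@np.array(q))+np.array([.502,.0705,0]) for q in(a,b)]
    q=((proj(s,P)-[280,150]+.5)*4).astype(int);print(al,q.tolist());cv2.line(im,tuple(map(int,q[0])),tuple(map(int,q[1])),col,1)
for al,col in((0,(0,0,255)),):
    ln([-.105,0,.008],[-.105,0,.208],al,col);ln([.105,0,.008],[.105,0,.208],al,col);ln([-.105,0,.208],[.105,0,.208],al,col);ln([0,-.022,.122],[0,-.085,.025],al,col)
cv2.imwrite('pics/s8o.png',im)
```

```text
ball z=.025 [ 0.5013 -0.0188  0.025 ]
foot [0.6347 0.0648 0.012 ]
foot [0.5831 0.065  0.012 ]
foot [0.4268 0.0709 0.012 ]
foot [0.3779 0.071  0.012 ]
0 [[310, 416], [346, 212]]
0 [[93, 545], [109, 338]]
0 [[346, 212], [109, 338]]
0 [[198, 348], [131, 394]]
```

View pics/t8z.png

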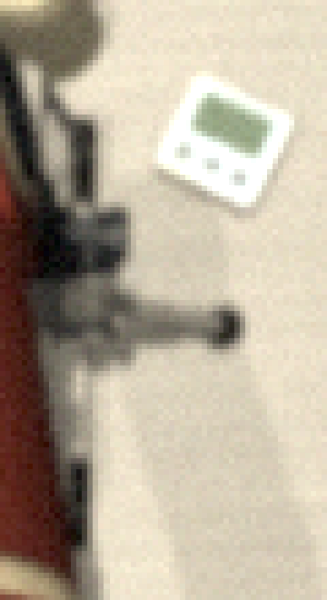

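View pics/s8o.png

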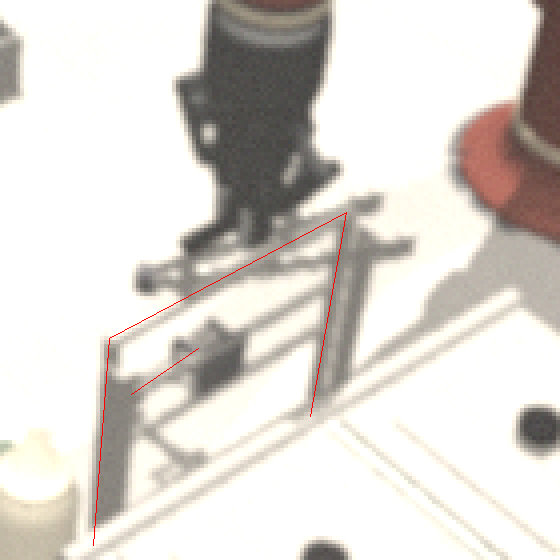

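The overlay of an upright frame matches the uprights and top tube to within a few zoomed pixels. I'll do one numeric check of the ball, the bystanders and the rest state.

Run:
```python
from h import *
np.set_printoptions(precision=4,suppress=True)
t=load('t8.png');s=load('s8.png');s0=load('side0.png');t0=load('top0.png')
P,e=tri(s,(310.8,245.5),t,(266.4,249.6));print('ball',P,e)
def cen(c,lo,hi,box):
    x0,y0,x1,y1=box;h=cv2.cvtColor(c['color'][y0:y1,x0:x1],cv2.COLOR_RGB2HSV);m=cv2.moments(cv2.inRange(h,lo,hi),True);return m['m00'],m['m10']/m['m00']+x0,m['m01']/m['m00']+y0
for c in(t0,t): print('timer',cen(c,(0,0,170),(179,60,255),(250,200,285,232)))
# bottle shift: template phase correlation in top and side
for a,b,(x0,y0,x1,y1),n in((t0,t,(222,174,244,196),'bot top'),(s0,s,(274,262,302,312),'bot side'),(t0,t,(285,275,303,300),'tongs'),(t0,t,(330,175,390,255),'tablet')):
    g=lambda c:cv2.cvtColor(c['color'],cv2.COLOR_RGB2GRAY)
    r=cv2.matchTemplate(g(b)[y0-8:y1+8,x0-8:x1+8],g(a)[y0:y1,x0:x1],cv2.TM_CCOEFF_NORMED);_,v,_,l=cv2.minMaxLoc(r);print(n,v,l[0]-8,l[1]-8)
q=status.read_state();print(q['joint_velocities'],q['wrist_force'],q['width'],q['tool_pos'])
```

```text
ball [ 0.4998 -0.02    0.0311] 0.0030548247170951942Traceback (most recent call last):
  File "<stdin>", line 7, in <module>
  File "<stdin>", line 6, in cen
ZeroDivisionError: float division by zero
```

Run:
```python
from h import *
np.set_printoptions(precision=4,suppress=True)
t=load('t8.png');s=load('s8.png');s0=load('side0.png');t0=load('top0.png')
g=lambda c:cv2.cvtColor(c['color'],cv2.COLOR_RGB2GRAY)
def dark(c,box,th):
    x0,y0,x1,y1=box;m=cv2.moments((g(c)[y0:y1,x0:x1]<th).astype(np.uint8),True)
    return (m['m10']/m['m00']+x0,m['m01']/m['m00']+y0,m['m00'])
for n,c,bx in(('far0',t0,(235,213,243,227)),('near0',t0,(233,275,241,291)),('far',t,(237,215,244,226)),('near',t,(236,274,243,289))):
    d=dark(c,bx,45);print(n,d,onz(c,d[:2],.010))
b=dark(t,(260,243,272,256),60);print('ball top',b,onz(t,b[:2],.025),onz(t,b[:2],.031))
print(proj(s,[onz(t,b[:2],.025),onz(t,b[:2],.031)]))
b=dark(s,(306,240,315,250),60);print('ball side',b)
for a,b,(x0,y0,x1,y1),n in((t0,t,(225,174,244,196),'bot top'),(s0,s,(274,262,302,312),'bot side'),(t0,t,(250,200,285,232),'timer'),(t0,t,(290,275,303,295),'tongs'),(t0,t,(330,175,390,255),'tablet')):
    r=cv2.matchTemplate(g(b)[y0-8:y1+8,x0-8:x1+8],g(a)[y0:y1,x0:x1],cv2.TM_CCOEFF_NORMED);_,v,_,l=cv2.minMaxLoc(r);print(n,round(v,3),l[0]-8,l[1]-8)
q=status.read_state();print(q['wrist_force'],q['width'],q['tool_pos'])
a=g(s)[225:265,290:330];cv2.imwrite('pics/b8.png',cv2.resize(cv2.convertScaleAbs(a,alpha=1.6),(480,480),interpolation=0))
```

```text
far0 (238.47916666666666, 219.6875, 48.0) [0.6006 0.0708 0.01  ]
near0 (236.93023255813952, 281.74418604651163, 43.0) [0.4026 0.0761 0.01  ]
far (239.83333333333334, 219.77777777777777, 36.0) [0.6002 0.0665 0.01  ]
near (238.0, 281.5, 70.0) [0.4033 0.0727 0.01  ]
ball top (265.7142857142857, 249.75, 28.0) [ 0.4992 -0.0164  0.025 ] [ 0.4983 -0.0167  0.031 ]
[[312.1508 247.6179]
 [312.402  246.003 ]]Traceback (most recent call last):
  File "<stdin>", line 12, in <module>
  File "<stdin>", line 7, in dark
ZeroDivisionError: float division by zero
```

Run:
```python
from h import *
t=load('t8.png');s=load('s8.png');s0=load('side0.png');t0=load('top0.png')
g=lambda c:cv2.cvtColor(c['color'],cv2.COLOR_RGB2GRAY)
for a,b,(x0,y0,x1,y1),n in((t0,t,(225,174,244,196),'bot top'),(s0,s,(274,262,302,312),'bot side'),(t0,t,(250,200,285,232),'timer'),(t0,t,(290,275,303,295),'tongs'),(t0,t,(330,175,390,255),'tablet')):
    r=cv2.matchTemplate(g(b)[y0-8:y1+8,x0-8:x1+8],g(a)[y0:y1,x0:x1],cv2.TM_CCOEFF_NORMED);_,v,_,l=cv2.minMaxLoc(r);print(n,round(v,3),l[0]-8,l[1]-8)
q=status.read_state();print(q['wrist_force'],q['width'],q['tool_pos'],abs(q['joint_velocities']).max())
a=g(s)[225:265,290:330];cv2.imwrite('pics/b8.png',cv2.resize(cv2.convertScaleAbs(a,alpha=1.6),(480,480),interpolation=0))
```

```text
bot top 0.994 0 0
bot side 0.991 0 0
timer 0.963 0 0
tongs 0.987 0 0
tablet 0.998 0 0
[-5.67000329  0.73880891  6.21302209] 0.012766597601562606 [0.50150312 0.07204039 0.23896324] 0.0016868094515981277
```

View pics/b8.png

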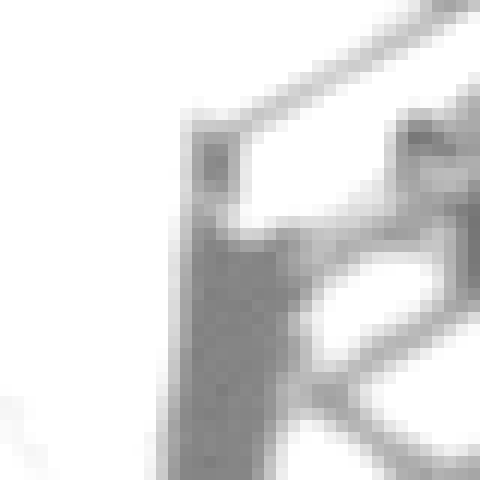

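The thing I took for the ball in the side view, near (311,245), is the top of the channel. The ball itself is hidden there, so the 31 mm height I triangulated for it is void. The top view puts the ball 86 mm behind the foot, and 85.5 mm is expected when fully down. I hand in.

```bash
python3 -c "
from workcell import env; print(env.sign_off())"
```

```text
the job is handed in; nothing more can be done
None
```

The kickstand is down and the stand is upright, still held by the middle of its handle. I handed the job in after about 10 s of robot time; no verdict is reported.

**What I did:** With the fingers shut, I pushed the kickstand ball backwards past its centre while the stand leaned on the rail, and it sprang open. I then gripped the handle at 30 N and tipped the stand upright along an arc about its foot.

**Last checks:**
- **Kickstand while leaning:** the ball was within about 1 pixel of where it should be when fully down.
- **Kickstand upright:** in the top view the ball is about 86 mm behind the foot, against 85.5 mm expected.
- **Stand:** it leans about 0.6° by handle against foot position. The foot moved about 4 mm. By its position, the frame front is well clear of the rail.
- **Grip:** the finger opening is 12.7 mm on the 14 mm bar, and the arm is at rest. The wrist reads about -6 N sideways and +6 N upward, so the tool presses lightly down on the stand.
- **Other things on the counter:** bottle_a, timer, tongs and tablet show no shift in the images. I did not compare bottle_b or small_pan; the arm passed above them.

**One check that disagreed:** triangulating the ball with the stand upright gave a height of 31 mm instead of 25 mm. I had picked the top of the stand's channel in the side view, where the ball is hidden, so I discarded that reading.

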